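# Grease the pulley-side bearing with a push grease gun

### The job

Grease the bearing beside the belt pulley: take the push grease gun out of its wooden block, press its coupler squarely onto that bearing's tilted nipple until it snaps on, then keep pushing the barrel down against its spring to about the end of the stroke. Finish while still holding the gun pushed down like that, square on the nipple: do not let go or ease off. Leave the grease tin, the spanner and the spare bearing where they lie.

Things in the scene. Friction and masses are not known exactly. Their poses are not given: they have to be found in the camera images.
- gun_grip (a point): Push grease gun, 148 mm long, 0.4 kg, upright in the tool block, nozzle down. This point: on its axis, on the upper barrel, 32 mm below its rear end; z runs along the gun to that end (up at the start). Along z from here: black end cap 34 mm wide, +20 to +32 mm; steel barrel 32 mm wide, -36 to +20; knurled cap 38 mm wide, -52 to -36, resting on the block; thin nozzle to the coupler's mouth at -116
- coupler_seat (a point): Inside the gun's steel coupler (22 mm wide, 29 mm long, at the nozzle's end), on the gun's axis, 10 mm in from its mouth, 106 mm below gun_grip while the spring is free: where the nipple's ball centre sits when snapped on. The mouth funnels from 17 to 11.6 mm wide in 4 mm and so centres itself; four sprung balls give way at about 7 N and snap in behind the head. Axes as gun_grip
- gun_stroke (a joint): How far the nozzle has been pushed back into the gun's barrel: 0 when free, 0.020 m at the stop. Its spring starts to give at 10 N and needs 16 N at the stop (more than the snap), and pushes back out when eased
- nipple_head (a point): The nipple to grease, brass, on the bearing beside the belt pulley. This point: centre of its ball head, 10 mm wide, on a neck 6 mm wide, above a 14 mm hexagon 12 mm below this point. z points outward along the nipple, which leans 35 degrees from vertical, square to the shaft, to the spindle's -x side (roughly towards the robot)
- far_nipple_head (a point): The same nipple on the other bearing, beside the felt wheel; it is not to be greased now
- spindle: Fixed spindle: timber board 200 x 205 x 20 mm (x, y, z), two grey pillow-block bearings at y = +55 and -55 mm (housings 80 mm wide, top 103 mm up), a 30 mm shaft along y, 63 mm up, a grooved iron belt pulley 100 mm wide at y = +98 to +134 mm, a felt polishing wheel 106 mm wide at y = -101 to -138 mm. Origin: centre of the board's underside
- tool_block: Fixed wooden block 95 x 95 x 70 mm, with a 27 mm hole right through its middle in which the gun's nozzle hangs. Origin: centre of its underside
- grease_tin: Loose grease tin, 80 mm across, 85 mm high, origin at the centre of its underside
- spanner: Loose steel spanner, 180 mm long, 8 mm thick, lying flat, its length along x, origin at the middle of its underside
- spare_bearing: Loose steel ball bearing, a ring 62 mm across, 16 mm thick, lying flat, origin at the centre of its underside
There are look-alikes about, which are no part of the job. There is more than one size of the part that bears gun_grip; the job needs the larger.

How it is judged:
On the way, in this order (a step that is already met when the one before it is completed fails the run):
1. the gun is gripped and its coupler is lifted clear of the tool block (height (world z) of coupler_seat above 0.085 m and contact force between gun and the fingers above 1 N), for 0.1 s.
2. the coupler has snapped squarely onto the nipple of the bearing beside the pulley (distance between coupler_seat and nipple_head below 0.0025 m and angle between the z axis of gun_grip and the z axis of nipple_head, either way round below 0.14 rad), for 0.1 s.
At the end, for the whole second after the job is handed in: The coupler sits home on the nipple beside the pulley (its seat within 2.5 mm of the ball head's centre), the gun is square to it (within 8 degrees), its spring is pressed at least 15 of the 20 mm, and the fingers hold the gun, all through the last second (all of step 2 and value of joint gun_stroke above 0.015 m and contact force between gun and the fingers above 2 N); the arm keeps its last pose, push and grip.
It fails at once if the grease tin, the spanner or the spare bearing is pushed more than 20 mm from its place (distance of any of grease_tin, spanner, spare_bearing from where it was at the start of the episode above 0.02 m).
It also fails if it takes over 40 s, if anything falls off the work surface, if the arm or the gripper's body presses on something with over 40 N, if the wrist force passes 120 N, or if a joint passes its speed limit or range.

### The arm

A 6-joint arm with a two-finger parallel gripper is mounted at the origin on the work surface. World frame = base frame: x ahead of the robot, y to its left, z up, the work surface at z = 0. Lengths are in m, angles in rad, forces in N, time in s.
With the tool pointing down it reaches from about 0.325 to 0.775 m from the base axis. Payload 5.5 kg.
Tool frame: the origin (TCP) lies on the centre line of the jaws, within the pads' length; the fingertips stand 11 mm ahead of it and the grasp point (between the pads) lies 8 mm behind it (env.tip_extent is the distance from the TCP to the fingertips, in m); z points along the fingers, x is the direction in which the jaws open and shut, and the axes are right-handed (so a half turn about z gives the same grasp; the last joint's range is limited). The gripper opens to 88 mm and grips with 3 to 60 N. Pads are 20 mm wide; open, the fingers measure 115 mm over their backs; the gripper's body (75 mm by 178 mm) begins 61 mm behind the grasp point.
Start: joints at [-1.305, 0.091, 1.231, -0, 1.82, -0.057], TCP at [0.19, -0.569, 0.234] pointing down, gripper open.
Joint ranges: [-2.87, 2.87], [-0.86, 2.18], [0.17, 2.46], [-1.51, 4.65], [0.06, 2.69], [-2.65, 2.65]. Speed limits (rad/s): [2.57, 2.57, 3.01, 3.14, 3.14, 3.14].

### API

Orientations are given as [roll, pitch, yaw] about the fixed x, y, z axes, in that order (R = Rz(yaw) Ry(pitch) Rx(roll)).
In Python, from cell import env, vision gives the robot as it stands.
- The arm moves only by the tool carry_out, never from a script. Its argument "motion" is a list of rows, each a list of 3 entries, a list of its own where there are three numbers: the shift along the tool's x, y, z in cm, then the turn, a rotation vector about the tool's x, y, z in degrees, then the opening in per cent of the stroke, from 0 (shut) to 100 (fully open). A call has 1 to 8 rows; each row shifts and turns the pose as measured when the row begins, along the tool's axes as they then stand; what a row does not reach is not made up. A row lasts 1/10 s, in which the tool goes at most 50 mm and 8.59 degrees, less where a joint would pass 70% of its speed; a pose out of reach is approached as far as the arm can. A call with a gripper value outside its range is refused whole. The fingers move at their own pace and stop on an object; the grip force is fixed at half the most. Time passes only in rows, so rows that do not move let the fingers close. It gives the time, the measured TCP pose, the force and the opening at its end, in the units of the state.
- env.read_state(): the state, without advancing time (a new reading comes with each control period).
- vision.get_image(name): name is "side" or "top"; returns a dict with "color" (420x560x3 uint8, red, green, blue), "K" (3x3 intrinsics, pixels), "k1" (the pictures are not rectified: a ray, as slopes to the right and down, at radius r is drawn at 1 + k1 r^2 times it, then the intrinsics apply), "view" (4x4, takes a point from world to camera coordinates). Camera axes: x right, y down, z forward; pixel columns grow to the right and rows downward; lengths in m; the calibration is good to about 2 mm. A picture is of the moment at which its call begins. There is no depth.
- env.finish_job(): hands the job in, once; it reports no verdict.
The state is a dict: "time_s": time; "q": joint angles; "joint_velocities": joint speeds; "joint_torque": joint torques, N m; "ee_pos": TCP position; "ee_rot": TCP orientation; "wrist_force": force on the tool from outside, world axes, zero at the start; "moment": the same for the moment, N m; "opening": finger opening in m.
Only numpy, scipy, OpenCV 4.12 (cv2) and the standard library are available. Lean on these libraries where they do the work, as an engineer would, in place of code of your own. Each camera call takes 0.05 s, during which the arm holds its last target. There are 200 camera calls.

## Working session

There is one attempt and no reset: what is moved stays moved. The work goes in short steps, Python scripts to look and compute and a tool call to move; the robot and the scene stay as the last step left them, time stands still between calls to the robot, and variables do not carry over. Pictures are saved under pics/ and viewed, about 8 in all and at most 12, crops included, and the job is handed in when it is done.

Besides the shell and the picture viewer there is one more tool, called in YAML: its name, and indented under it one key for each argument. carry_out: Moves the arm, as the interface text tells. Its arguments: {"type":"object","properties":{"motion":{"type":"array"}},"required":["motion"]}

```bash
mkdir -p pics; ls
python3 - <<'E'
from cell import env, vision
import cv2
for n in("side","top"):
    d=vision.get_image(n); print(n,d["K"].tolist(),d["k1"],d["view"].round(4).tolist())
    cv2.imwrite(f"pics/{n}0.png",cv2.resize(d["color"][:,:,::-1],(800,600),interpolation=cv2.INTER_CUBIC))
s=env.read_state();print(s)
E
```

```text
pics
side [[524.3142160757301, 0.0, 291.34845812720755], [0.0, 524.3142160757301, 207.68621447187053], [0.0, 0.0, 1.0]] -0.04960992172154013 [[0.9949, -0.0989, 0.0196, -0.5775], [-0.0563, -0.7059, -0.7061, 0.0942], [0.0837, 0.7014, -0.7079, 1.2234], [0.0, 0.0, 0.0, 1.0]]
top [[517.5571460753257, 0.0, 278.4195366725991], [0.0, 517.5571460753257, 212.1801552210314], [0.0, 0.0, 1.0]] -0.07059511183264844 [[-0.0286, -0.9996, 0.0047, 0.0107], [-0.9876, 0.0275, -0.1543, 0.5983], [0.1541, -0.0091, -0.988, 1.1033], [0.0, 0.0, 0.0, 1.0]]
{'time_s': 0.1, 'q': array([-1.30470557e+00,  9.17560401e-02,  1.23171965e+00, -4.66304653e-05,
        1.81978334e+00, -5.67037716e-02]), 'joint_velocities': array([ 1.06402519e-03, -1.34801645e-03, -1.34025944e-03,  1.28230432e-03,
       -8.07190134e-05, -7.61643807e-04]), 'joint_torque': array([ 3.12248856e-03, -4.47857273e+01, -4.07570422e+01,  7.00693228e-02,
        2.84018187e-02, -1.05851261e-04]), 'ee_pos': array([ 0.19025129, -0.56879336,  0.23266228]), 'ee_rot': array([-3.14154335e+00,  1.66625996e-03, -1.24801321e+00]), 'wrist_force': array([ 0.00607694, -0.42368057,  0.96002365]), 'moment': array([ 0.02704633, -0.04363707,  0.01794175]), 'opening': 0.0879596350954216}
```

View pics/side0.png

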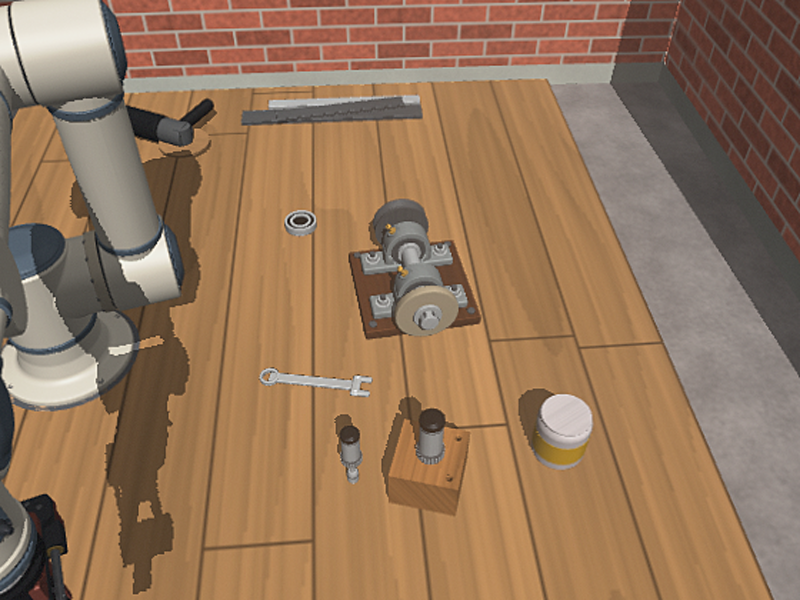

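View pics/top0.png

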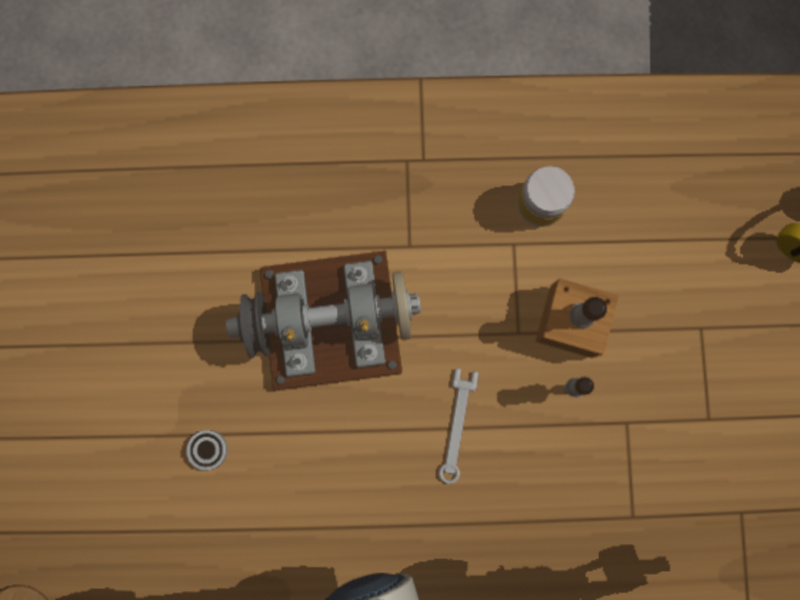

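```bash
cat > h.py <<'E'
import numpy as np, cv2
from cell import env, vision
from scipy.optimize import least_squares
from scipy.spatial.transform import Rotation as R
def crop(im,u,v,w=80,h=60,s=5):
    c=im[v:v+h,u:u+w,::-1]; return cv2.resize(c,None,fx=s,fy=s,interpolation=cv2.INTER_CUBIC)
def proj(d,P):
    P=np.atleast_2d(P); c=P@d["view"][:3,:3].T+d["view"][:3,3]; x=c[:,:2]/c[:,2:]
    x=x*(1+d["k1"]*(x**2).sum(1,keepdims=True)); return x@d["K"][:2,:2].T+d["K"][:2,2]
def tri(ds,px,x0=(0.5,0,0.1)):
    r=least_squares(lambda p:np.concatenate([proj(d,p)[0]-u for d,u in zip(ds,px)]),x0); return r.x,r.fun
def pose():
    s=env.read_state(); return s["ee_pos"],R.from_euler('xyz',s["ee_rot"])
E
python3 - <<'E'
from h import *
S=vision.get_image("side")["color"];T=vision.get_image("top")["color"]
a=np.hstack([crop(S,265,270),crop(T,375,190)]);b=np.hstack([crop(S,245,140),crop(T,160,200)])
cv2.imwrite("pics/c1.png",np.vstack([a,b]))
E
```

```text
(no output)
```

View pics/c1.png

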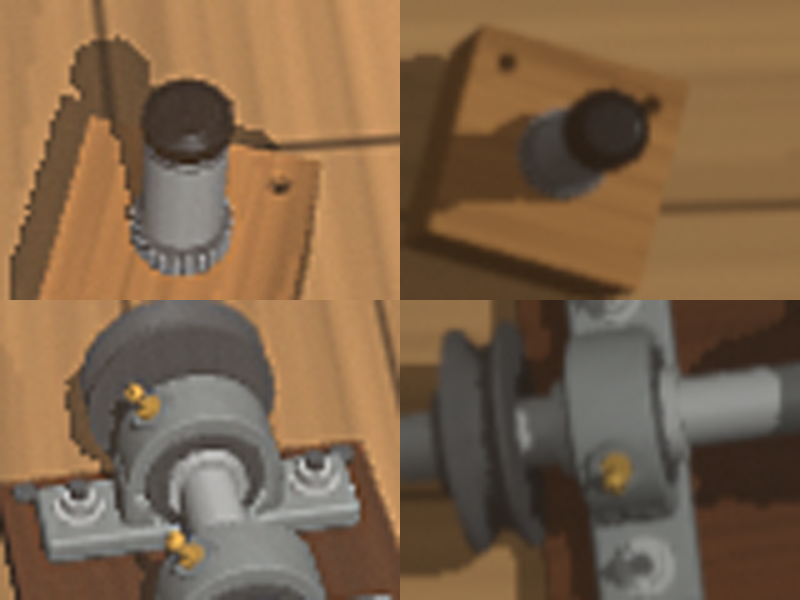

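Run:
```python
from h import *
ds=[vision.get_image(n) for n in("side","top")]
print(tri(ds,[(302.2,292.0),(416.2,216.0)]))
N=tri(ds,[(271.2,158.2),(202.6,235.4)]);print(N)
S,T=ds[0]["color"],ds[1]["color"]
a=np.hstack([crop(S,258,145,40,30,10),crop(T,183,220,40,30,10)])
b=np.hstack([crop(S,250,165,100,75,4),crop(T,170,170,133,100,3)[:300,:400]]) 
cv2.imwrite("pics/c2.png",np.vstack([a,b[:300]]) if b.shape[1]==a.shape[1] else np.vstack([a,cv2.resize(b,(800,300))]))
```

```text
(array([ 0.56795509, -0.28398564,  0.15176581]), array([-0.71619616,  0.12338076, -0.04518096, -0.79821697]))
(array([0.54363982, 0.15378848, 0.1100489 ]), array([ 0.11699846, -0.01918606,  0.00593236,  0.09949343]))
```

View pics/c2.png

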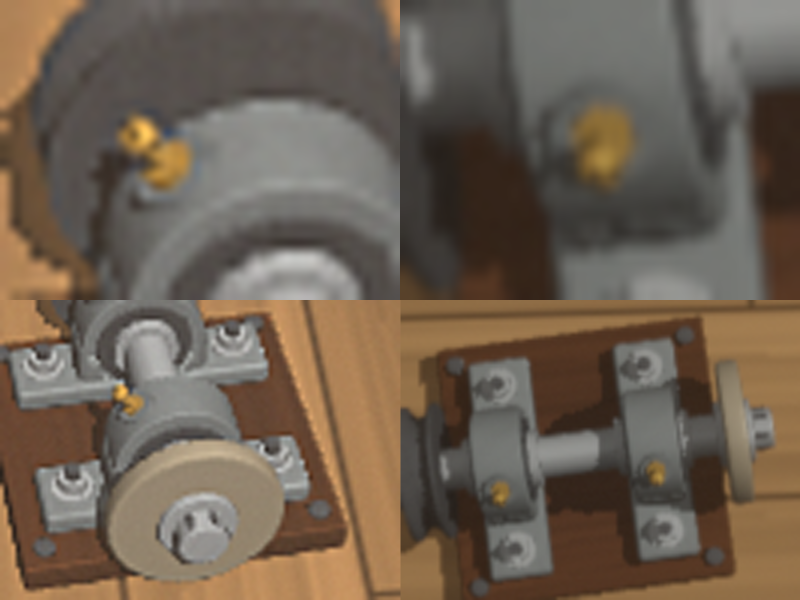

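Run:
```python
from h import *
ds=[vision.get_image(n) for n in("side","top")]
n=tri(ds,[(271.45,157.95),(202.55,235.75)])[0]; f,e=tri(ds,[(279.6,187.6),(254.7,229.0)])
print(n,f,e,np.degrees(np.arctan2(-(n-f)[0],(n-f)[1])),np.linalg.norm(n-f))
c=np.array([(262,268),(386,252),(401,374),(273,389)])/1.4286-.15
L=np.array([(.1,.1025,.02),(.1,-.1025,.02),(-.1,-.1025,.02),(-.1,.1025,.02)])
g=lambda p,P:P@R.from_euler('z',p[2]).as_matrix().T+[p[0],p[1],0]
r=least_squares(lambda p:(proj(ds[1],g(p,L))-c).ravel(),[.58,.1,0]);print(r.x,np.degrees(r.x[2]),r.fun.round(1))
for rr in(.054,.056,.058,.06,.062):
    b=g(r.x,np.array([(-rr*.5736,.055,.063+rr*.8192),(-rr*.5736,-.055,.063+rr*.8192)]))
    print(rr,b.round(4).tolist(),*[proj(d,b).round(1).tolist() for d in ds])
cap=np.array([[.568,-.284,.152]])
p,o=pose(); print(p,o.as_rotvec())
```

```text
[0.54343865 0.15384683 0.11063952] [0.55464959 0.04491277 0.11049005] [-0.21726172  0.03642016 -0.01143405 -0.19655105] 5.875902437436716 0.10950953507670196
[0.5788354  0.10147885 0.09333684] 5.347807070364804 [-1.1 -1.2  0.7 -0.6  0.9  0.6 -0.5  1.1]
0.054 [[0.5429, 0.1534, 0.1072], [0.5531, 0.0438, 0.1072]] [[271.0, 159.2], [278.8, 189.0]] [[203.0, 236.0], [255.3, 229.7]]
0.056 [[0.5417, 0.1532, 0.1089], [0.552, 0.0437, 0.1089]] [[270.6, 158.7], [278.3, 188.6]] [[203.0, 236.5], [255.3, 230.2]]
0.058 [[0.5406, 0.1531, 0.1105], [0.5508, 0.0436, 0.1105]] [[270.1, 158.3], [277.8, 188.1]] [[202.9, 236.9], [255.3, 230.6]]
0.06 [[0.5394, 0.153, 0.1122], [0.5497, 0.0435, 0.1122]] [[269.6, 157.8], [277.3, 187.6]] [[202.8, 237.4], [255.4, 231.0]]
0.062 [[0.5383, 0.1529, 0.1138], [0.5486, 0.0434, 0.1138]] [[269.2, 157.3], [276.8, 187.2]] [[202.8, 237.8], [255.4, 231.5]]
[ 0.19033752 -0.56898053  0.23344407] [-2.54937982e+00  1.83546675e+00  3.67583802e-04]
```

carry_out:
  motion:
    - [[0,0,0],[0,0,6.4],100]
    - [[0,0,0],[0,0,6.4],100]
    - [[-2.4,-4,0],[0,0,0],100]
    - [[-2.4,-4,0],[0,0,0],100]
    - [[-2.4,-4,0],[0,0,0],100]
    - [[-2.4,-4,0],[0,0,0],100]
    - [[-2.4,-4,0],[0,0,0],100]
    - [[-2.4,-4,0],[0,0,0],100]

```text
time_s: 1.2
ee_pos: [0.4188, -0.403, 0.2323]
ee_rot: [3.14, -0.0, -1.494]
wrist_force: [0.1, -0.1, -0.1]
opening: 0.0874
```

```bash
cat >> h.py <<'E'
def to(target,Rt=None):
    p,o=pose(); s=env.read_state()
    print("t",s["time_s"],"p",p.round(4),"shift cm",(o.inv().apply(np.array(target)-p)*100).round(2), "turn",None if Rt is None else np.degrees((o.inv()*Rt).as_rotvec()).round(2),"F",s["wrist_force"].round(1),"open",round(s["opening"],4),"q",s["q"].round(2))
def RT(z,x=(.0993,-.995,0)):
    z=np.array(z)/np.linalg.norm(z); x=np.array(x)-z*np.dot(x,z); x/=np.linalg.norm(x); return R.from_matrix(np.c_[x,np.cross(z,x),z])
E
python3 -c "
from h import *
to((.568,-.284,.234),RT((0,0,-1)))"
```

```text
t 1.2 p [ 0.4188 -0.403   0.2323] shift cm [-10.71 -15.79  -0.2 ] turn [ 0.08 -0.03 -1.28] F [ 0.1 -0.1 -0.1] open 0.0874 q [-0.82  0.04  1.29 -0.    1.82  0.67]
```

carry_out:
  motion:
    - [[-2.7,-4,0],[0,0,-1.2],100]
    - [[-2.7,-4,0],[0,0,0],100]
    - [[-2.7,-4,0],[0,0,0],100]
    - [[-2.0,-3,0],[0,0,0],100]
    - [[-0.7,-1,0],[0,0,0],100]

```text
time_s: 1.7
ee_pos: [0.576, -0.2713, 0.2317]
ee_rot: [3.141, -0.0, -1.467]
wrist_force: [0.5, -0.2, -0.3]
opening: 0.0878
```

```bash
python3 -c "
from h import *
to((.568,-.284,.234),RT((0,0,-1)))"
```

```text
t 1.7 p [ 0.576  -0.2713  0.2317] shift cm [ 1.18  0.92 -0.23] turn [ 0.01 -0.01  0.25] F [ 0.5 -0.2 -0.3] open 0.0878 q [-0.49  0.19  1.12 -0.    1.83  0.97]
```

carry_out:
  motion:
    - [[1.2,0.9,0],[0,0,0],100]
    - [[0,0,0],[0,0,0],100]

```text
time_s: 1.9
ee_pos: [0.5688, -0.2836, 0.2311]
ee_rot: [3.14, -0.0, -1.463]
wrist_force: [-0.8, -0.4, 0.1]
opening: 0.0878
```

```bash
python3 -c "
from h import *
to((.568,-.284,.101),RT((0,0,-1)))
S=vision.get_image('side');T=vision.get_image('top')
p,o=pose();print([proj(d,[[.568,-.284,.154],p]) for d in(S,T)])
cv2.imwrite('pics/c3.png',np.hstack([crop(S['color'],255,225,100,120,4),crop(T['color'],370,160,100,120,4)]))"
```

```text
t 1.9 p [ 0.5688 -0.2836  0.2311] shift cm [ 0.03  0.06 13.01] turn [ 0.09 -0.01  0.45] F [-0.8 -0.4  0.1] open 0.0878 q [-0.52  0.19  1.13 -0.    1.83  0.95]
[array([[301.54961688, 291.41060153],
       [303.53120584, 264.55560519]]), array([[416.45455909, 215.015521  ],
       [426.91618064, 208.38832068]])]
```

View pics/c3.png

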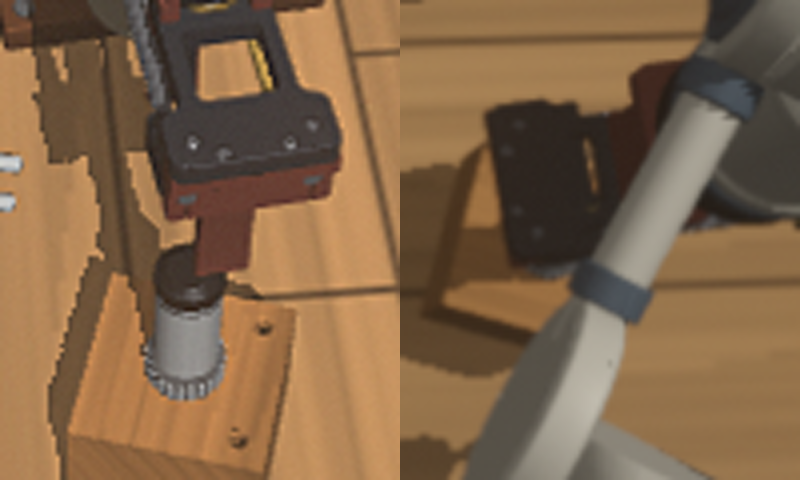

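```bash
python3 -c "
from h import *
S=vision.get_image('side');p,o=pose()
for w in(-.01,0,.01): print(proj(S,[p+o.apply([.0575,w,.011]),p+o.apply([.044,w,.011])]))
"
```

```text
[[316.65224589 294.07759078]
 [314.76543416 287.64765332]]
[[310.85554294 295.0168069 ]
 [309.0248412  288.56549208]]
[[305.03751438 295.95834091]
 [303.26338826 289.48563561]]
```

carry_out:
  motion:
    - [[0,0,3.5],[0,0,0],100]
    - [[0,0,3.5],[0,0,0],100]
    - [[0,0,3],[0,0,0],100]
    - [[0,0,1.5],[0,0,0],100]
    - [[0,0,0],[0,0,0],100]

```text
time_s: 2.55
ee_pos: [0.5667, -0.288, 0.1168]
ee_rot: [-3.137, -0.004, -1.472]
wrist_force: [0.3, 0.2, -0.2]
opening: 0.0877
```

```bash
python3 -c "
from h import *
to((.568,-.284,.101),RT((0,0,-1)))"
```

```text
t 2.55 p [ 0.5667 -0.288   0.1168] shift cm [-0.39 -0.16  1.58] turn [-0.29 -0.21 -0.05] F [ 0.3  0.2 -0.2] open 0.0877 q [-0.52  0.19  1.33 -0.    1.62  0.95]
```

carry_out:
  motion:
    - [[-0.4,-0.2,1.2],[0,0,0],100]
    - [[0,0,0.3],[0,0,0],100]
    - [[0,0,0],[0,0,0],100]

```text
time_s: 2.85
ee_pos: [0.5694, -0.285, 0.1046]
ee_rot: [-3.132, -0.007, -1.474]
wrist_force: [-0.3, -0.5, -0.2]
opening: 0.0877
```

```bash
python3 -c "
from h import *
to((.568,-.284,.101),RT((0,0,-1)))"
```

```text
t 2.85 p [ 0.5694 -0.285   0.1046] shift cm [-0.11  0.13  0.36] turn [-0.53 -0.38 -0.13] F [-0.3 -0.5 -0.2] open 0.0877 q [-0.52  0.19  1.35 -0.    1.59  0.96]
```

carry_out:
  motion:
    - [[-0.1,0.1,0.3],[-0.5,-0.4,0],100]
    - [[0,0,0],[0,0,0],30]
    - [[0,0,0],[0,0,0],30]
    - [[0,0,0],[0,0,0],20]
    - [[0,0,0],[0,0,0],20]
    - [[0,0,0],[0,0,0],20]
    - [[0,0,0],[0,0,0],20]
    - [[0,0,0],[0,0,0],20]

```text
time_s: 3.65
ee_pos: [0.5698, -0.2846, 0.1052]
ee_rot: [-3.137, -0.002, -1.473]
wrist_force: [0.2, 1.7, 0.9]
opening: 0.0355
```

```bash
python3 -c "
from h import *
to((.568,-.284,.101),RT((0,0,-1)))"
```

```text
t 3.65 p [ 0.5698 -0.2846  0.1052] shift cm [-0.07  0.18  0.42] turn [-0.25 -0.12 -0.1 ] F [0.2 1.7 0.9] open 0.0355 q [-0.52  0.2   1.34  0.    1.6   0.96]
```

carry_out:
  motion:
    - [[0,0,0.3],[0,0,0],0]
    - [[0,0,0],[0,0,0],0]
    - [[0,0,0],[0,0,0],0]
    - [[0,0,0],[0,0,0],0]

```text
time_s: 4.05
ee_pos: [0.5705, -0.2842, 0.105]
ee_rot: [-3.135, -0.003, -1.472]
wrist_force: [-0.0, 0.8, 2.1]
opening: 0.0332
```

carry_out:
  motion:
    - [[0,0,-1.5],[0,0,0],0]
    - [[0,0,-2.5],[0,0,0],0]
    - [[0,0,-2.5],[0,0,0],0]
    - [[0,0,-2.5],[0,0,0],0]
    - [[0,0,-2.5],[0,0,0],0]
    - [[0,0,-2.5],[0,0,0],0]
    - [[0,0,-1],[0,0,0],0]
    - [[0,0,0],[0,0,0],0]

```text
time_s: 4.85
ee_pos: [0.5676, -0.2837, 0.2582]
ee_rot: [3.14, 0.002, -1.473]
wrist_force: [0.3, -0.7, -3.1]
opening: 0.0333
```

```bash
python3 -c "
from h import *
a=np.array((-.571,-.057,.819)); n=np.array((.5434,.1538,.1105))
print(n+a*.134)
to(n+a*.134,RT(-a))
to((n+a*.134)*[1,1,0]+[0,0,.26],RT((0,0,-1)))
S=vision.get_image('side')
cv2.imwrite('pics/c4.png',crop(S['color'],230,160,160,150,4))"
```

```text
[0.466886 0.146162 0.220246]
t 4.85 p [ 0.5676 -0.2837  0.2582] shift cm [-43.76   5.83   3.9 ] turn [35.11  0.08 -0.15] F [ 0.3 -0.7 -3.1] open 0.0333 q [-0.52  0.2   1.07  0.    1.88  0.96]
t 4.85 p [ 0.5676 -0.2837  0.2582] shift cm [-43.76   5.84  -0.08] turn [ 0.1   0.12 -0.12] F [ 0.3 -0.7 -3.1] open 0.0333 q [-0.52  0.2   1.07  0.    1.88  0.96]
```

View pics/c4.png

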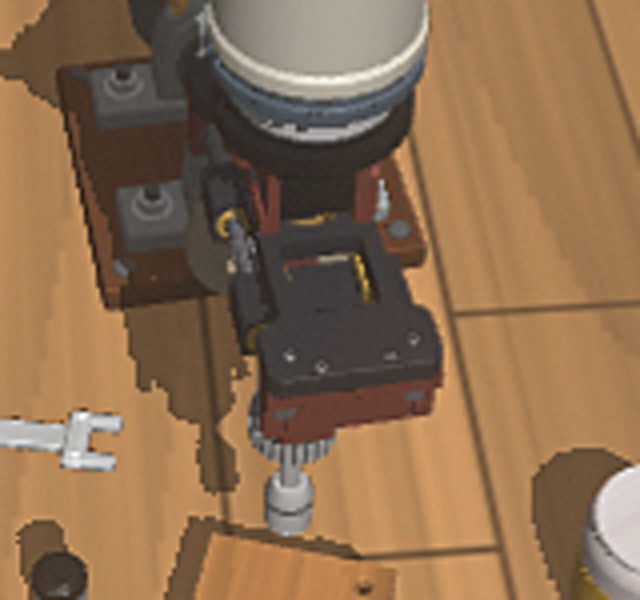

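carry_out:
  motion:
    - [[-2,0.3,0],[0,0,0],0]
    - [[-4,0.6,0],[0,0,0],0]
    - [[-4,0.6,0],[0,0,0],0]
    - [[-4,0.6,0],[0,0,0],0]
    - [[-4,0.6,0],[0,0,0],0]
    - [[-4,0.6,0],[0,0,0],0]
    - [[-4,0.6,0],[0,0,0],0]
    - [[-4,0.6,0],[0,0,0],0]

```text
time_s: 5.7
ee_pos: [0.4877, 0.0165, 0.2405]
ee_rot: [3.115, 0.011, -1.483]
wrist_force: [0.6, -0.2, -3.2]
opening: 0.0333
```

```bash
python3 -c "
from h import *
a=np.array((-.571,-.057,.819)); n=np.array((.5434,.1538,.1105))
to((n+a*.134)*[1,1,0]+[0,0,.26],RT((0,0,-1)))"
```

```text
t 5.7 p [0.4877 0.0165 0.2405] shift cm [-13.12   0.98  -1.77] turn [ 1.54  0.65 -0.67] F [ 0.6 -0.2 -3.2] open 0.0333 q [-0.04 -0.18  1.49  0.01  1.87  1.44]
```

carry_out:
  motion:
    - [[-4,0.3,-1],[5,0,0],0]
    - [[-4,0,-0.5],[7,0,0],0]
    - [[-3,0,0],[7,0,0],0]
    - [[-1,0,0],[7,0,0],0]
    - [[0,0,0],[5,0,0],0]
    - [[0,0,0],[0,0,0],0]

```text
time_s: 6.3
ee_pos: [0.4678, 0.1455, 0.2424]
ee_rot: [-2.63, 0.016, -1.474]
wrist_force: [-0.9, -0.1, -4.0]
opening: 0.033
```

```bash
python3 -c "
from h import *
a=np.array((-.571,-.057,.819)); n=np.array((.5434,.1538,.1105))
to(n+a*.134,RT(-a))"
```

```text
t 6.3 p [0.4678 0.1455 0.2424] shift cm [-0.04  1.15  1.89] turn [ 5.73  0.67 -0.62] F [-0.9 -0.1 -4. ] open 0.033 q [ 0.29 -0.68  1.92 -0.08  1.4   1.76]
```

carry_out:
  motion:
    - [[0,1.2,1],[5.5,0.6,-0.6],0]
    - [[0,0,0.5],[0,0,0],0]
    - [[0,0,0],[0,0,0],0]

```text
time_s: 6.6
ee_pos: [0.4626, 0.1444, 0.2142]
ee_rot: [-2.551, -0.002, -1.471]
wrist_force: [0.7, -0.0, -2.4]
opening: 0.0331
```

```bash
python3 -c "
from h import *
a=np.array((-.571,-.057,.819)); n=np.array((.5434,.1538,.1105))
to(n+a*.134,RT(-a))
S=vision.get_image('side');T=vision.get_image('top')
p,o=pose(); z=o.apply([0,0,1])
print('axis',z,[proj(d,[n,p,p+z*.1,p+z*.129]).round(1).tolist() for d in(S,T)])
cv2.imwrite('pics/c5.png',np.hstack([crop(S['color'],230,110,80,100,5),crop(T['color'],170,200,80,100,5)]))"
```

```text
t 6.6 p [0.4626 0.1444 0.2142] shift cm [-0.13 -0.71 -0.25] turn [ 1.21 -0.08  0.07] F [ 0.7 -0.  -2.4] open 0.0331 q [ 0.32 -0.78  2.05 -0.13  1.29  1.79]
axis [ 0.55479088  0.05369182 -0.83025554] [[[271.2, 158.0], [236.6, 127.3], [261.2, 152.6], [267.8, 159.5]], [[202.6, 235.6], [200.0, 272.1], [203.1, 246.4], [203.9, 239.8]]]
```

View pics/c5.png

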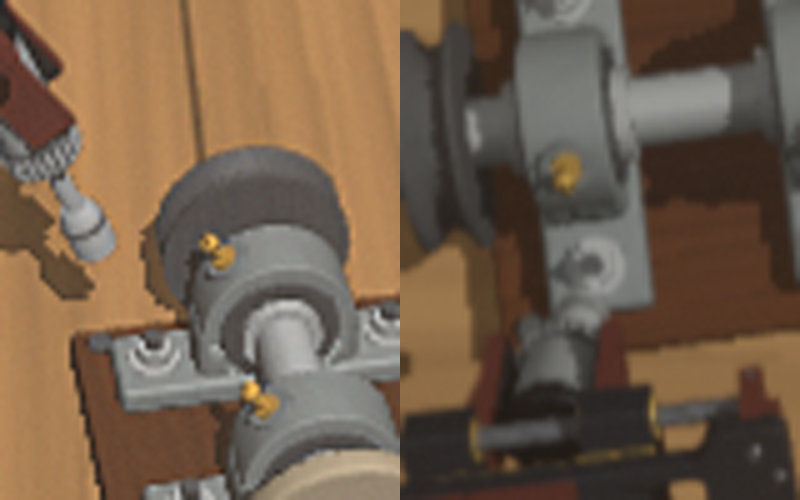

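```bash
python3 -c "
from h import *
S=vision.get_image('side');T=vision.get_image('top')
cv2.imwrite('pics/c6.png',np.hstack([crop(S['color'],222,110,40,60,10),crop(T['color'],185,240,40,60,10)]))"
```

```text
(no output)
```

View pics/c6.png

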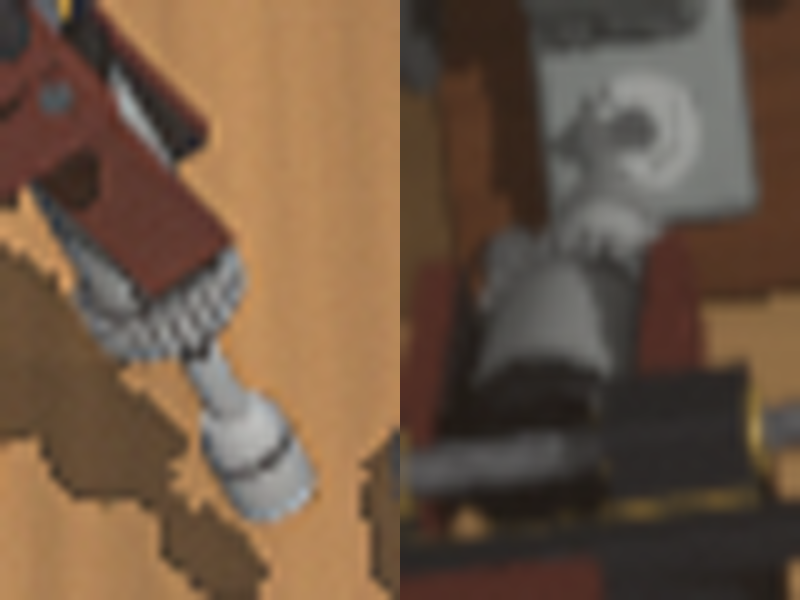

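```bash
cat >> h.py <<'E'
def gunfit(S,px,L=(0,.029,.064),full=False):
    p,o=pose(); p=p-o.apply([0,0,.008])
    def model(v):
        a=R.from_rotvec([v[0],0,0]).apply([0,0,1.]); 
        return p+o.apply(np.array([0,v[1],0])+np.array([(v[2]-l)*a for l in L]))
    r=least_squares(lambda v:np.r_[(proj(S,model(v))-px).ravel(), (v[1])/.002,(v[2]-.107)/.002],[0,0,.107])
    a=o.apply(R.from_rotvec([r.x[0],0,0]).apply([0,0,1.])); M=model(r.x)[0]
    print('phi',np.degrees(r.x[0]),'dy,len',r.x[1:],'res',r.fun.round(2),'mouth',M,'seat',M-.01*a,'axis',a)
    return M,a
E
python3 -c "
from h import *
S=vision.get_image('side');T=vision.get_image('top')
M,a=gunfit(S,np.array([(249.55,159.05),(244.75,150.75),(241.55,144.55)]))
print(proj(T,[M,M-.029*a,M-.148*a]))
print(env.read_state()['ee_pos'],env.read_state()['time_s'])
"
```

```text
phi -17.853679566362462 dy,len [0.00215824 0.11188274] res [-0.46  0.44  0.58  0.23 -0.92 -4.22  1.08  2.44] mouth [0.48850447 0.14697714 0.11500089] seat [0.48572176 0.14671226 0.12460226] axis [ 0.27827105  0.0264873  -0.9601373 ]
[[205.76784487 261.76532401]
 [204.32440201 264.95890387]
 [197.466551   280.1417823 ]]
[0.46361153 0.14462756 0.21700762] 6.9
```

```bash
python3 -c "
from h import *
S=vision.get_image('side')
M,a=gunfit(S,np.array([(249.55,159.05),(244.75,150.75)]),(0,.029))
p,o=pose(); n=np.array((.5434,.1538,.1105))
to(p+(n-a*.02)-M)
"
```

```text
phi -18.10934311791235 dy,len [0.00082024 0.10877912] res [-0.69 -0.56  0.39 -0.82  0.41  0.89] mouth [0.48806501 0.14696172 0.1182299 ] seat [0.48532663 0.14670169 0.12784414] axis [ 0.27383799  0.02600306 -0.96142425]
t 6.95 p [0.4634 0.1446 0.2166] shift cm [-0.13 -4.81  1.86] turn None F [ 0.1  0.2 -4.1] open 0.0328 q [ 0.32 -0.78  2.05 -0.13  1.29  1.79]
```

carry_out:
  motion:
    - [[0,-0.8,0],[0,0,0],0]
    - [[0,-1.2,0],[0,0,0],0]
    - [[0,-1.2,0.2],[0,0,0],0]
    - [[0,-1,0.4],[0,0,0],0]
    - [[-0.1,-0.5,0.5],[0,0,0],0]
    - [[0,0,0.3],[0,0,0],0]
    - [[0,0,0],[0,0,0],0]

```text
time_s: 7.65
ee_pos: [0.5155, 0.1508, 0.2371]
ee_rot: [-2.543, -0.0, -1.472]
wrist_force: [0.9, -0.4, -3.5]
opening: 0.033
```

```bash
python3 -c "
from h import *
S=vision.get_image('side');T=vision.get_image('top')
to((.4634,.1446,.2166))
cv2.imwrite('pics/c7.png',np.hstack([crop(S['color'],245,120,40,50,10),crop(T['color'],185,215,40,50,10)]))"
```

```text
t 7.75 p [0.5153 0.1508 0.2375] shift cm [ 0.11  5.49 -1.23] turn None F [-0.1  0.3 -3.5] open 0.033 q [ 0.29 -0.61  1.92 -0.11  1.25  1.76]
```

View pics/c7.png

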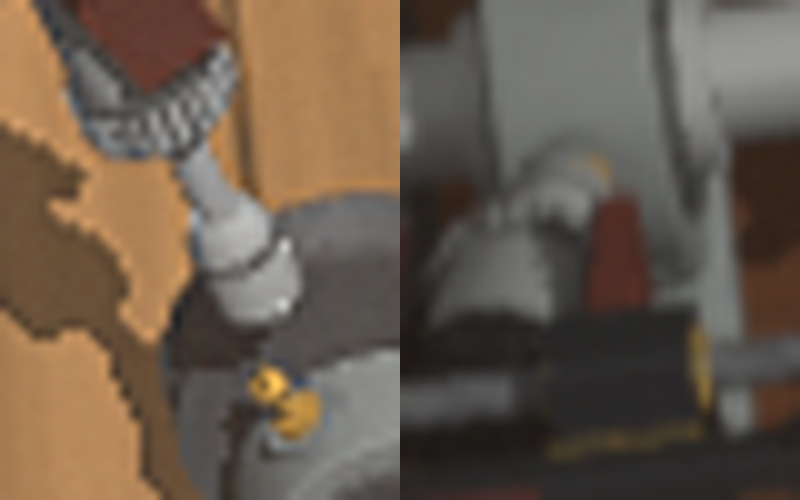

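```bash
python3 -c "
from h import *
S=vision.get_image('side');T=vision.get_image('top')
M,a=gunfit(S,np.array([(271.05,149.55),(267.05,141.55)]),(0,.029))
p,o=pose(); n=np.array((.5434,.1538,.1105))
print(proj(T,[M,M-.029*a,n]), 'miss perp',(n-M)-a*np.dot(n-M,a),'along',np.dot(n-M,a))
to(p+(n+a*.003)-M)
"
```

```text
phi -17.27187732329815 dy,len [0.00085451 0.10939056] res [-0.47 -0.55 -0.07 -1.22  0.43  1.2 ] mouth [0.54203564 0.15351172 0.13936539] seat [0.5391053  0.15322216 0.14892202] axis [ 0.29303404  0.02895543 -0.95566345]
[[200.72501878 234.69541685]
 [199.1611383  237.40283855]
 [202.5709103  235.59033897]] miss perp [-0.00683876 -0.00052229 -0.00211279] along 0.027993745989517326
t 7.85 p [0.5152 0.1509 0.2378] shift cm [-0.02  1.61  2.75] turn None F [-1.1 -0.4 -3.1] open 0.0331 q [ 0.29 -0.62  1.92 -0.11  1.25  1.76]
```

carry_out:
  motion:
    - [[-0.2,0.5,0],[0,0,0],0]
    - [[0,0.5,0.5],[0,0,0],0]
    - [[0,0.2,0.6],[0,0,0],0]
    - [[0,0.2,0.6],[0,0,0],0]
    - [[0,0,0.2],[0,0,0],0]
    - [[0,0,0],[0,0,0],0]

```text
time_s: 8.45
ee_pos: [0.513, 0.1531, 0.2115]
ee_rot: [-2.541, -0.0, -1.471]
wrist_force: [0.2, 0.0, -3.6]
opening: 0.033
```

```bash
python3 -c "
from h import *
S=vision.get_image('side');T=vision.get_image('top')
to(np.array((.5152,.1509,.2378)))
cv2.imwrite('pics/c8.png',np.hstack([crop(S['color'],245,120,40,50,10),crop(T['color'],185,215,40,50,10)]))"
```

```text
t 8.55 p [0.5131 0.153  0.2119] shift cm [ 0.23 -1.62 -2.03] turn None F [ 0.3  0.3 -3.1] open 0.033 q [ 0.3  -0.63  1.97 -0.12  1.21  1.78]
```

View pics/c8.png

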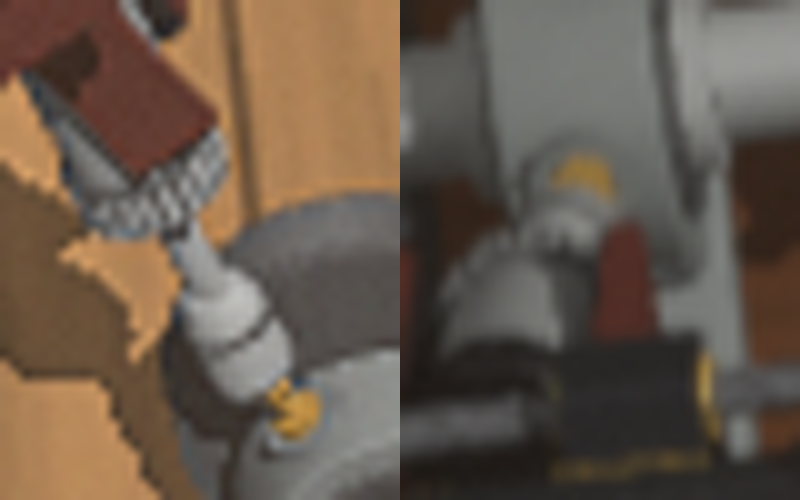

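```bash
python3 -c "
from h import *
S=vision.get_image('side');T=vision.get_image('top')
M,a=gunfit(S,np.array([(270.75,157.55),(265.05,149.25)]),(0,.029))
p,o=pose(); n=np.array((.5434,.1538,.1105))
print(proj(T,[M,M-.029*a,n]), 'miss perp tool',o.inv().apply((n-M)-a*np.dot(n-M,a)),'along',np.dot(n-M,a), 'a tool',o.inv().apply(a))
"
```

```text
phi -17.621436304530427 dy,len [0.00124123 0.10944869] res [-1.28 -0.91  0.91 -1.05  0.62  1.22] mouth [0.53922772 0.15571838 0.11368316] seat [0.53634549 0.15542908 0.12325442] axis [ 0.28822274  0.02893024 -0.95712627]
[[201.44809874 237.44553361]
 [199.93777865 240.09265505]
 [202.5709103  235.59033897]] miss perp tool [ 0.00232374 -0.00273477  0.00086864] along 0.004193730739208555 a tool [1.60817797e-17 3.02726491e-01 9.53077474e-01]
```

carry_out:
  motion:
    - [[0.1,-0.2,0],[0,0,0],0]
    - [[0,0.1,0.4],[0,0,0],0]
    - [[0,0.1,0.3],[0,0,0],0]
    - [[0,0,0],[0,0,0],0]

```text
time_s: 9.05
ee_pos: [0.518, 0.1525, 0.2075]
ee_rot: [-2.539, 0.0, -1.472]
wrist_force: [-0.2, 0.6, -3.1]
opening: 0.0331
```

carry_out:
  motion:
    - [[0,0.1,0.3],[0,0,0],0]
    - [[0,0,0],[0,0,0],0]

```text
time_s: 9.25
ee_pos: [0.5193, 0.1524, 0.2053]
ee_rot: [-2.537, 0.0, -1.472]
wrist_force: [-1.0, -0.9, -0.3]
opening: 0.033
```

```bash
cat >> h.py <<'E'
NB=np.array((.5434,.1538,.1105)); AN=np.array((-.571,-.057,.819))
def geo(n=NB):
    p,o=pose(); z=o.apply([0,0,1]); v=p-.008*z-n; L=np.linalg.norm(v); d=v/L
    s=env.read_state(); dev=np.degrees(np.arccos(d@AN/np.linalg.norm(AN)))
    print("t",s["time_s"],"L",L.round(4),"line ball->grip",d.round(3),"dev deg",dev.round(1),"need tool cm",(o.inv().apply(n+AN*L-(p-.008*z))*100).round(2),"AN in tool",o.inv().apply(AN).round(3),"F tool",o.inv().apply(s["wrist_force"]).round(1),"q",s["q"].round(2),"open",round(s["opening"],4))
E
python3 -c "
from h import *
geo()"
```

```text
t 9.25 L 0.1054 line ball->grip [-0.272 -0.017  0.962] dev deg 19.2 need tool cm [ 0.1   3.47 -0.57] AN in tool [ 0.     0.006 -1.   ] F tool [ 0.8  1.1 -0.4] q [ 0.29 -0.61  1.97 -0.12  1.19  1.77] open 0.033
```

carry_out:
  motion:
    - [[0,0.5,-0.1],[0,0,0],0]
    - [[0,0.5,-0.1],[0,0,0],0]
    - [[0,0.5,-0.05],[0,0,0],0]
    - [[0,0,0],[0,0,0],0]

```text
time_s: 9.65
ee_pos: [0.5053, 0.1508, 0.2007]
ee_rot: [-2.532, 0.0, -1.472]
wrist_force: [0.7, -0.5, -1.4]
opening: 0.0332
```

```bash
python3 -c "
from h import *
geo()"
```

```text
t 9.65 L 0.1058 line ball->grip [-0.403 -0.033  0.915] dev deg 11.2 need tool cm [ 0.08  2.05 -0.2 ] AN in tool [ 0.     0.002 -1.   ] F tool [0.5 0.3 1.5] q [ 0.3  -0.66  2.01 -0.12  1.19  1.78] open 0.0332
```

carry_out:
  motion:
    - [[0,0.5,0.0],[0,0,0],0]
    - [[0,0.5,0.05],[0,0,0],0]
    - [[0,0.5,0.05],[0,0,0],0]
    - [[0,0.3,0],[0,0,0],0]
    - [[0,0,0],[0,0,0],0]

```text
time_s: 10.15
ee_pos: [0.4902, 0.1497, 0.1901]
ee_rot: [-2.529, 0.001, -1.471]
wrist_force: [0.0, 0.8, 0.4]
opening: 0.0332
```

```bash
python3 -c "
from h import *
geo()
S=vision.get_image('side');T=vision.get_image('top')
cv2.imwrite('pics/c9.png',np.hstack([crop(S['color'],240,120,40,50,10),crop(T['color'],185,215,40,50,10)]))"
```

```text
t 10.15 L 0.1038 line ball->grip [-0.556 -0.044  0.83 ] dev deg 1.3 need tool cm [ 0.12  0.2  -0.  ] AN in tool [-0.001 -0.002 -1.   ] F tool [-0.8 -0.3 -0.3] q [ 0.31 -0.71  2.06 -0.13  1.19  1.79] open 0.0332
```

View pics/c9.png

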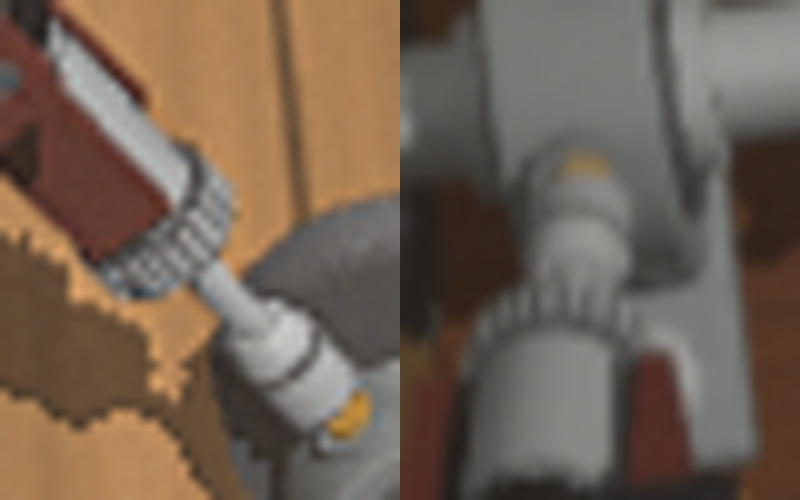

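carry_out:
  motion:
    - [[0.1,0.2,0.3],[0,0,0],0]
    - [[0,0,0.3],[0,0,0],0]
    - [[0,0,0.3],[0,0,0],0]

```text
time_s: 10.55
ee_pos: [0.4946, 0.1495, 0.1818]
ee_rot: [-2.528, 0.002, -1.471]
wrist_force: [-4.3, -0.6, 7.4]
opening: 0.0329
```

```bash
python3 -c "
from h import *
geo()"
```

```text
t 10.55 L 0.0945 line ball->grip [-0.565 -0.051  0.824] dev deg 0.6 need tool cm [ 0.05  0.08 -0.  ] AN in tool [-0.002 -0.003 -1.   ] F tool [ 0.1 -0.8 -8.5] q [ 0.3  -0.7   2.07 -0.12  1.17  1.79] open 0.0329
```

carry_out:
  motion:
    - [[0,0.05,0.4],[0,0,0],0]
    - [[0,0.05,0.4],[0,0,0],0]
    - [[0,0,0.4],[0,0,0],0]

```text
time_s: 10.85
ee_pos: [0.503, 0.1506, 0.178]
ee_rot: [-2.518, 0.004, -1.471]
wrist_force: [-6.9, -1.4, 8.7]
opening: 0.0329
```

```bash
python3 -c "
from h import *
geo()"
```

```text
t 10.85 L 0.0867 line ball->grip [-0.52  -0.043  0.853] dev deg 3.6 need tool cm [ 0.08  0.54 -0.02] AN in tool [-0.003 -0.013 -1.   ] F tool [  0.7   0.6 -11.2] q [ 0.3  -0.69  2.07 -0.12  1.14  1.79] open 0.0329
```

carry_out:
  motion:
    - [[0.05,0.5,0.4],[0,0,0],0]
    - [[0,0.4,0.5],[0,0,0],0]
    - [[0,0.2,0.5],[0,0,0],0]

```text
time_s: 11.15
ee_pos: [0.5056, 0.1509, 0.1703]
ee_rot: [-2.502, 0.006, -1.471]
wrist_force: [-7.5, -1.8, 11.2]
opening: 0.033
```

```bash
python3 -c "
from h import *
geo()"
```

```text
t 11.15 L 0.0788 line ball->grip [-0.54  -0.043  0.841] dev deg 2.3 need tool cm [ 0.08  0.31 -0.02] AN in tool [-0.005 -0.029 -1.   ] F tool [  1.   -0.6 -13.5] q [ 0.3  -0.69  2.09 -0.13  1.11  1.79] open 0.033
```

carry_out:
  motion:
    - [[0.05,0.4,0.4],[-0.5,0,0],0]
    - [[0.05,0.3,0.5],[-0.5,0,0],0]
    - [[0,0.2,0.5],[0,0,0],0]

```text
time_s: 11.45
ee_pos: [0.5114, 0.1514, 0.1698]
ee_rot: [-2.496, 0.01, -1.47]
wrist_force: [-17.9, -4.2, 25.6]
opening: 0.0332
```

```bash
python3 -c "
from h import *
geo()"
```

```text
t 11.45 L 0.0753 line ball->grip [-0.488 -0.039  0.872] dev deg 5.7 need tool cm [ 0.08  0.74 -0.06] AN in tool [-0.009 -0.035 -0.999] F tool [  2.2  -0.9 -31.4] q [ 0.29 -0.68  2.09 -0.12  1.09  1.79] open 0.0332
```

carry_out:
  motion:
    - [[0.05,0.5,0.2],[-0.5,0,0],0]
    - [[0,0.5,0.2],[-0.5,0,0],0]

```text
time_s: 11.65
ee_pos: [0.5087, 0.1514, 0.1706]
ee_rot: [-2.498, 0.012, -1.47]
wrist_force: [-8.3, -2.5, 11.3]
opening: 0.0334
```

```bash
python3 -c "
from h import *
geo()"
```

```text
t 11.65 L 0.0774 line ball->grip [-0.51  -0.039  0.859] dev deg 4.3 need tool cm [ 0.1   0.57 -0.04] AN in tool [-0.011 -0.032 -0.999] F tool [  1.5   0.  -14.2] q [ 0.29 -0.69  2.09 -0.12  1.1   1.78] open 0.0334
```

carry_out:
  motion:
    - [[0.1,0.7,0.25],[-1,0.5,0],0]
    - [[0.05,0.7,0.3],[-1,0.5,0],0]

```text
time_s: 11.85
ee_pos: [0.5033, 0.1506, 0.1667]
ee_rot: [-2.52, 0.002, -1.48]
wrist_force: [-8.9, -0.0, 10.6]
opening: 0.0334
```

```bash
python3 -c "
from h import *
geo()"
```

```text
t 11.85 L 0.0772 line ball->grip [-0.58  -0.047  0.813] dev deg 0.8 need tool cm [ 0.08 -0.08  0.  ] AN in tool [ 0.003 -0.01  -1.   ] F tool [ -0.8   1.  -13.8] q [ 0.3  -0.68  2.09 -0.13  1.13  1.8 ] open 0.0334
```

carry_out:
  motion:
    - [[0.05,0.1,0.3],[-0.5,0,0],0]

```text
time_s: 11.95
ee_pos: [0.5051, 0.1508, 0.1674]
ee_rot: [-2.524, 0.003, -1.479]
wrist_force: [-7.9, -1.5, 11.5]
opening: 0.0334
```

```bash
python3 -c "
from h import *
geo()
for i in range(8): vision.get_image('side')
geo()
for i in range(4): vision.get_image('side')
geo()"
```

```text
t 11.95 L 0.0767 line ball->grip [-0.56  -0.045  0.827] dev deg 1.1 need tool cm [ 0.09  0.11 -0.  ] AN in tool [ 0.002 -0.007 -1.   ] F tool [  0.7  -0.2 -14. ] q [ 0.3  -0.67  2.08 -0.13  1.13  1.8 ] open 0.0334
t 12.35 L 0.0768 line ball->grip [-0.555 -0.045  0.831] dev deg 1.3 need tool cm [ 0.08  0.16 -0.  ] AN in tool [ 0.001 -0.007 -1.   ] F tool [ -0.8   0.3 -13.6] q [ 0.3  -0.67  2.08 -0.13  1.13  1.8 ] open 0.0331
t 12.55 L 0.0768 line ball->grip [-0.555 -0.046  0.831] dev deg 1.3 need tool cm [ 0.08  0.16 -0.  ] AN in tool [ 0.001 -0.007 -1.   ] F tool [ -0.2   0.1 -14. ] q [ 0.3  -0.67  2.08 -0.13  1.13  1.8 ] open 0.0332
```

```bash
python3 -c "
from h import *
S=vision.get_image('side');T=vision.get_image('top')
p,o=pose();b=NB+np.outer((0,-.010,.019,.035,.055),AN);print(proj(S,b).round(1).tolist(),proj(T,b).round(1).tolist())
cv2.imwrite('pics/c10.png',np.hstack([crop(S['color'],240,120,40,50,10),crop(T['color'],185,215,40,50,10)]))"
```

```text
[[271.2, 158.0], [273.5, 160.3], [266.8, 153.6], [263.0, 149.9], [258.2, 145.1]] [[202.6, 235.6], [202.8, 233.3], [202.1, 240.0], [201.6, 243.8], [201.1, 248.8]]
```

View pics/c10.png

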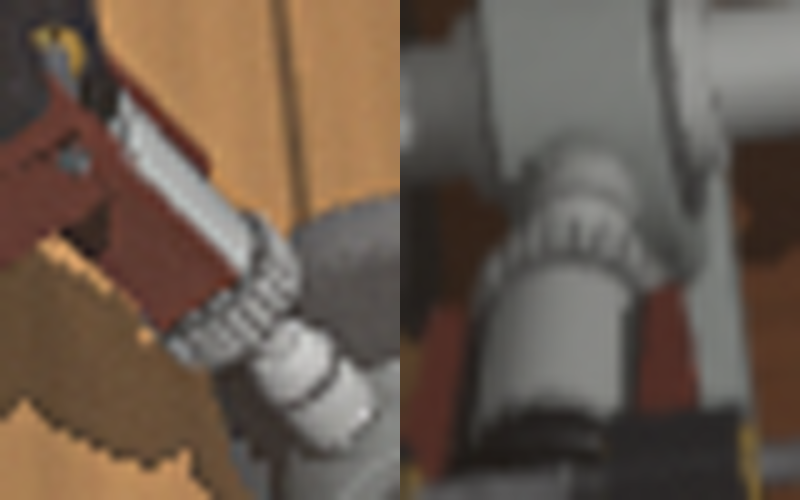

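carry_out:
  motion:
    - [[0.05,0.25,0.4],[-0.3,0,0],0]

```text
time_s: 12.75
ee_pos: [0.5068, 0.1509, 0.1672]
ee_rot: [-2.522, 0.005, -1.479]
wrist_force: [-9.3, -0.5, 11.9]
opening: 0.0332
```

```bash
python3 -c "
from h import *
for i in range(6): vision.get_image('side')
geo()
for i in range(4): vision.get_image('side')
geo()"
```

```text
t 13.05 L 0.0755 line ball->grip [-0.545 -0.045  0.837] dev deg 1.9 need tool cm [ 0.07  0.24 -0.01] AN in tool [ 0.    -0.008 -1.   ] F tool [ -0.4   0.5 -14.4] q [ 0.3  -0.67  2.08 -0.13  1.12  1.8 ] open 0.0329
t 13.25 L 0.0755 line ball->grip [-0.545 -0.045  0.837] dev deg 1.9 need tool cm [ 0.07  0.24 -0.01] AN in tool [ 0.    -0.008 -1.   ] F tool [ -0.5   1.  -14.2] q [ 0.3  -0.67  2.08 -0.13  1.12  1.8 ] open 0.0329
```

Stable, square within about 2°, axial push about 17.5 N. Handing in.

```bash
python3 -c "
from h import *
print(env.finish_job()); geo()"
```

```text
the job is handed in; nothing more can be done
None
the job is handed in; nothing more can be done
```

I took the larger gun out of its block and pressed its coupler onto the nipple beside the belt pulley. I then pushed the barrel down to about the end of its stroke and handed the job in at about 13 s, still holding it there. The hand-in gives no verdict.

**What happened on the way:** when I tilted the tool, the gun swung about 18° in the jaws. I set the coupler's mouth over the ball and moved the grip round it until the gun was square again, then pushed. On one push it reached the stop: the push rose to about 34 N and the gun leaned about 6° off square. I eased it back and straightened it.

**Last checks, over about half a second of holding:**
- **Push:** steady at about 17.5 N along the gun, allowing for its weight; the stop needs 16 N.
- **Squareness:** the line from the ball to the grip was about 2° off the nipple's axis.
- **Grip:** the fingers were closed on the barrel at 33 mm. The barrel is 32 mm, so the reading disagrees by about 1 mm.
- **Last picture:** it showed no brass, and the coupler nearly touching the knurled cap. I took this picture just before a last small push.

**Not measured directly:** the snap, the exact stroke and the finger force. I inferred the first two from the push, how far the grip travelled and the pictures. I did not re-measure the tin, spanner and spare bearing at the end; the gun and arm were never moved close to them.

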